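# Clear the hold-down weights and show the drilled slice to the inspection camera

### The job

First take the two brass hold-down weights off the drilled stone slice and stand them, set down gently, on the two free ringed spots of the little shelf, so that they make a neat row with the weight already there. Then pick the slice off its work table and hold it up in the air to the inspection camera, its underside square on to the lens with the hole in the middle of the view, 100 mm in front of the lens and its long edges level: finish while still holding it steady there, nothing else carrying it. Do not touch the camera, and leave the third weight, the jar and the drill chuck where they stand.

Things in the scene. Friction and masses are not known exactly. Their poses are not given: they have to be found in the camera images.
- slice: Reddish-brown stone plate, 60 (x) by 110 (y) by 10 mm (z), 0.12-0.24 kg, 20 mm hole through its centre. Origin: centre of its underside; z up out of its top face. It lies on the table's raised pad, both long sides overhanging it by 6 to 14 mm, so fingers can close across the 60 mm width, reaching below it. A weight stands on it at each y end, about 36 mm from the hole.
- weight_a: Brass hold-down weight, an upright cylinder 32 mm in diameter and 45 mm high with a dark band near the top, about 0.3 kg. Origin at the centre of its underside, z up. Starts on the slice, near its -y end.
- weight_b: Brass hold-down weight, an upright cylinder 32 mm in diameter and 45 mm high with a dark band near the top, about 0.3 kg. Origin at the centre of its underside, z up. Starts on the slice, near its +y end. The two are alike and either may go on either free spot.
- weight_c: Brass hold-down weight, an upright cylinder 32 mm in diameter and 45 mm high with a dark band near the top, about 0.3 kg. Origin at the centre of its underside, z up. Already stands on the shelf's spot 0; leave it alone.
- shelf: Low fixed wooden shelf board, 90 mm (its x) by 190 mm (its y), top face 60 mm above the bench, open on all sides above. Origin on the bench under the board's centre. Along its y lie three white spots with blue rings, 44 mm across and 60 mm apart.
- shelf_spot0 (a point): Centre of the spot at the shelf's -y end, on the board's top face; taken by weight_c.
- shelf_spot1 (a point): Centre of the middle spot, on the board's top face; free.
- shelf_spot2 (a point): Centre of the spot at the shelf's +y end, on the board's top face; free.
- fixture: Fixed grey drill work table, 110 (x) by 130 mm (y), top 30 mm above the bench, in a steel drip tray 200 by 180 mm with a rim 14 mm high. In its middle a bare metal pad, 40 (x) by 90 mm (y), top 60 mm above the bench, carries the slice. Origin on the bench under its centre, axes along its sides.
- camera: Fixed stand of the inspection camera: base plate 100 by 90 mm on the bench and two grey cheeks up to 80 mm high. Origin on the bench 115 mm straight below the centre of the lens front.
- lens: The inspection camera: blue box, black barrel, white ring light 60 mm across round the lens, tilted 30 degrees from vertical: it looks up and back towards the robot. Origin: centre of the lens's front face, 115 mm above the bench; z is the viewing direction, out of the lens; y is level; x leans upward away from the robot. The slice's underside belongs 100 mm along z.
- jar: Bystander: small glass jar with a white cap, 52 mm in diameter, 65 mm high. Origin at the centre of its underside.
- chuck: Bystander: steel drill chuck standing upright, 36 mm in diameter at the foot, 75 mm high. Origin at the centre of its underside.

How it is judged:
On the way, in this order (a step that is already met when the one before it is completed fails the run):
1. both weights stand released on the two free spots of the shelf while the slice still lies on the work table (z of weight_a in the frame of shelf between 0.054 and 0.066 m and angle between each of weight_a, weight_b's own z axis and vertical below 0.1 rad and linear speed of each of weight_a, weight_b below 0.03 m/s and contact force between the fingers and weight_a below 0.1 N and z of weight_b in the frame of shelf between 0.054 and 0.066 m and contact force between the fingers and weight_b below 0.1 N and ((horizontal distance between weight_a and shelf_spot1 below 0.01 m and horizontal distance between weight_b and shelf_spot2 below 0.01 m) or (horizontal distance between weight_a and shelf_spot2 below 0.01 m and horizontal distance between weight_b and shelf_spot1 below 0.01 m)) and height (world z) of slice below 0.075 m), for 0.2 s.
2. the slice is lifted clear of the work table (height (world z) of slice above 0.09 m and contact force between the fingers and slice above 1 N and contact force between slice and fixture below 0.1 N), for 0.1 s.
At the end, for the whole second after the job is handed in: Only the fingers hold the slice, still, above 150 mm: centre of its underside 85-115 mm along the lens's z, within 12 mm in its x and y; z and y axes along the lens's within 0.15 rad, underside to the lens. Weights released, upright, within 10 mm of spots 1 and 2, one on each (z of weight_a in the frame of shelf between 0.054 and 0.066 m and angle between each of weight_a, weight_b's own z axis and vertical below 0.1 rad and linear speed of each of weight_a, weight_b below 0.03 m/s and contact force between each of the fingers, slice and weight_a below 0.1 N and z of weight_b in the frame of shelf between 0.054 and 0.066 m and contact force between each of the fingers, slice and weight_b below 0.1 N and ((horizontal distance between weight_a and shelf_spot1 below 0.01 m and horizontal distance between weight_b and shelf_spot2 below 0.01 m) or (horizontal distance between weight_a and shelf_spot2 below 0.01 m and horizontal distance between weight_b and shelf_spot1 below 0.01 m)) and z of slice in the frame of lens between 0.085 and 0.115 m and x of slice in the frame of lens between -0.012 and 0.012 m and y of slice in the frame of lens between -0.012 and 0.012 m and angle between the z axis of slice and the z axis of lens, either way round below 0.15 rad and angle between the y axis of slice and the y axis of lens, either way round below 0.15 rad and angle between slice's own z axis and vertical below 1.2 rad and height (world z) of slice above 0.15 m and contact force between the fingers and slice above 1 N and linear speed of slice below 0.02 m/s and angular speed of slice below 0.15 rad/s and contact force between slice and camera below 0.1 N and contact force between slice and fixture below 0.1 N and contact force between slice and shelf below 0.1 N); the arm keeps its last pose, push and grip.
It fails at once if the third weight is disturbed (moved more than 15 mm) (distance of weight_c from where it was at the start of the episode above 0.015 m).
It fails at once if the jar is disturbed (moved more than 15 mm) (distance of jar from where it was at the start of the episode above 0.015 m).
It fails at once if the drill chuck is disturbed (moved more than 15 mm) (distance of chuck from where it was at the start of the episode above 0.015 m).
It fails at once if the camera is touched (more than 1 N) (contact force between camera and anything else above 1 N).
It fails at once if a weight is dropped (falls free faster than 0.7 m/s) ((linear speed of weight_a above 0.7 m/s and contact force between the fingers and weight_a below 0.1 N) or (linear speed of weight_b above 0.7 m/s and contact force between the fingers and weight_b below 0.1 N)).
It also fails if it takes over 72 s, if anything falls off the work surface, if the arm or the gripper's body presses on something with over 40 N, if the wrist force passes 120 N, or if a joint passes its speed limit or range.

### The arm

A 6-joint arm with a two-finger parallel gripper is mounted at the origin on the work surface. World frame = base frame: x ahead of the robot, y to its left, z up, the work surface at z = 0. Lengths are in m, angles in rad, forces in N, time in s.
With the tool pointing down it reaches from about 0.2 to 0.875 m from the base axis. Payload 3.4 kg.
Tool frame: the origin (TCP) lies between the finger pads; the fingertips stand 25 mm ahead of it and the grasp point (between the pads) lies 6 mm ahead of it (r.nose_length is the z of the fingertips in the tool frame, in m); z points along the fingers, y is the line along which they close (so a half turn about z gives the same grasp; the last joint's range is limited). The gripper opens to 94 mm and grips with 3 to 60 N. Pads are 16 mm wide; open, the fingers measure 119 mm over their backs; the gripper's body (75 mm by 177 mm) begins 78 mm behind the grasp point.
Start: joints at [1.027, 0.276, 1.505, -0, 1.361, -0.121], TCP at [0.236, 0.524, 0.23] pointing down, gripper open.
Joint ranges: [-2.89, 2.89], [-0.75, 2.08], [0.22, 2.7], [-1.18, 4.32], [0.11, 2.71], [-2.7, 2.7]. Speed limits (rad/s): [2.57, 2.57, 3.14, 3.14, 3.14, 3.14].

### API

Orientations are given as a unit quaternion [w, x, y, z].
In Python, from plant import r, gripper_to, inverse_kinematics, vision, models, telemetry gives the robot as it stands. Calls block until the motion is done:
- r.move_to(position, orientation): joint-space move of the TCP to a pose.
- r.move_l(position, rot=None, vel=0.15, guard=None): straight line of the TCP; rot=None keeps the orientation; vel is the mean speed in m/s. With guard (N) it stops when the force on the tool has changed by that much, and returns True; else False.
- r.movej(angles): joint-space move.
- gripper_to(opening, f_grip=None): finger opening in m; f_grip is the grip in N (None keeps the last); returns when the fingers have stopped.
- r.hold(seconds).
- inverse_kinematics(position, orientation): joint angles nearest the present ones, or None.
- vision.snapshot(name): name is "scene" or "top" or "wrist"; returns the picture (420x560x3 uint8, red, green, blue); there is no depth.
- vision.get_calibration(name): a dict with "fx", "fy", "cx", "cy" (pixels), "position" and "orientation" of the camera in the world. Camera axes: x right, y down, z forward; pixel columns grow to the right and rows downward; lengths in m; the calibration is good to about 2 mm. A picture is of the moment at which its call begins: read the wrist's pose just before it. get_calibration takes no time and is no camera call; for the wrist camera it gives the pose at the moment of the call.
A pose or a line that the arm cannot do raises r.PlanningError and nothing moves.
- r.sign_off(): hands the job in; it is judged then, once.
Trained networks look in the newest picture that a camera, given by its name, has taken for a name from the list of things; names that differ only in an ending like _2 or _b are one class to them, and where a whole thing is asked for, a point or a joint stands for the part that bears it (a point fixed in the world has none). Each returns a list of dicts, best first, with "score" (0 to 1); they miss things now and then, are a little off and sometimes report something else, mostly with a low value. They report only what shows in the picture. A call takes as long as a camera call.
- models.boxes_of(thing, camera): "at" ([x, y, z] in m, in world coordinates, good to about 4 mm: the middle of the surface that is visible of it).
- models.regions_of(thing, camera): "pixels" (420x560 bool, what is visible of it).
- models.mark_of(thing, camera): "at" ([x, y, z] in m, in world coordinates, good to about 4 mm: a listed point, or the origin of a listed thing).
Readings, each from a call of its own:
- telemetry.current_t(): time.
- telemetry.current_joints(): joint angles.
- telemetry.current_dq(): joint speeds.
- telemetry.current_joint_efforts(): joint torques, N m.
- telemetry.current_ee_pos(): TCP position.
- telemetry.current_tool_rot(): TCP orientation.
- telemetry.current_wrist_force(): force on the tool from outside, world axes, zero at the start.
- telemetry.current_torque(): the same for the moment, N m.
- telemetry.current_opening(): finger opening in m.
- telemetry.current_finger_force(): force on a finger pad.
Only numpy, scipy, OpenCV 4.12 (cv2) and the standard library are available. Lean on these libraries where they do the work, as an engineer would, in place of code of your own. Each camera call takes 0.05 s, during which the arm holds its last target. There are 200 camera calls.

## Working session

There is one attempt and no reset: what is moved stays moved. The work goes in short steps, each a Python script; the robot and the scene stay as the last script left them, time stands still between calls to the robot, and variables do not carry over. Pictures are saved under pics/ and viewed, at most 10 in all, crops included, and the job is handed in when it is done.

```bash
mkdir -p pics; ls; python3 - <<'E'
from plant import r, vision, models, telemetry
import cv2, numpy as np
for c in ("scene","top"):
    im=vision.snapshot(c); cv2.imwrite(f"pics/{c}0.png",im[:,:,::-1])
    k=vision.get_calibration(c); print(c,k)
    for n in ["slice","weight_a","shelf","shelf_spot0","shelf_spot1","shelf_spot2","fixture","camera","lens","jar","chuck"]:
        print(n,[(np.round(d["at"],4).tolist(),round(d["score"],2)) for d in models.mark_of(n,c)][:4])
print(telemetry.current_t(), telemetry.current_tool_rot(), r.nose_length)
E
```

```text
pics
scene {'fx': 457.4272806278655, 'fy': 457.4272806278655, 'cx': 279.2229440040692, 'cy': 209.0253323158472, 'position': array([ 1.16667626, -0.32631633,  0.88918708]), 'orientation': array([-0.29501586,  0.83036701,  0.44337944, -0.16392356])}
slice [([0.5084, -0.0129, 0.0589], 0.93), ([0.5627, 0.2736, 0.0593], 0.49)]
weight_a [([0.5545, 0.2131, 0.0561], 0.76), ([0.5013, -0.0523, 0.0683], 0.72), ([0.5025, 0.023, 0.0717], 0.6)]
shelf [([0.5605, 0.2735, -0.0031], 0.83)]
shelf_spot0 [([0.5679, 0.3308, 0.0616], 0.97), ([0.5621, 0.2724, 0.0578], 0.72), ([0.5523, 0.2109, 0.0578], 0.63)]
shelf_spot1 [([0.5679, 0.3308, 0.0616], 0.97), ([0.5621, 0.2724, 0.0578], 0.72), ([0.5523, 0.2109, 0.0578], 0.63)]
shelf_spot2 [([0.5679, 0.3308, 0.0616], 0.97), ([0.5621, 0.2724, 0.0578], 0.72), ([0.5523, 0.2109, 0.0578], 0.63)]
fixture [([0.5007, -0.0172, -0.0016], 0.77), ([0.5658, 0.2709, 0.0599], 0.54), ([0.5693, 0.3286, 0.0603], 0.51)]
camera [([0.5546, 0.2138, 0.0562], 0.65), ([0.5716, -0.2632, -0.0013], 0.56)]
lens [([0.5782, -0.2585, 0.1158], 0.6)]
jar [([0.5565, 0.2103, 0.0587], 0.47)]
chuck [(
[... 425 characters left out ...]

shelf [([0.5646, 0.2709, -0.0024], 0.67)]
shelf_spot0 [([0.5605, 0.2735, 0.0596], 0.88), ([0.5503, 0.212, 0.0591], 0.68), ([0.5713, 0.3327, 0.0611], 0.68)]
shelf_spot1 [([0.5605, 0.2735, 0.0596], 0.88), ([0.5503, 0.212, 0.0591], 0.68), ([0.5713, 0.3327, 0.0611], 0.68)]
shelf_spot2 [([0.5605, 0.2735, 0.0596], 0.88), ([0.5503, 0.212, 0.0591], 0.68), ([0.5713, 0.3327, 0.0611], 0.68)]
fixture [([0.5014, -0.0164, -0.0011], 0.58), ([0.567, 0.276, -0.0013], 0.27)]
camera [([0.5773, -0.2582, 0.0034], 0.66)]
lens [([0.5694, -0.2621, 0.1106], 0.65)]
jar [([0.7036, -0.0566, -0.003], 0.79)]
chuck [([0.7362, 0.0822, -0.0043], 0.51)]
1.2 [1.09277901e-05 2.09822160e-01 9.77739566e-01 3.53729726e-05] 0.025
```

View pics/top0.png

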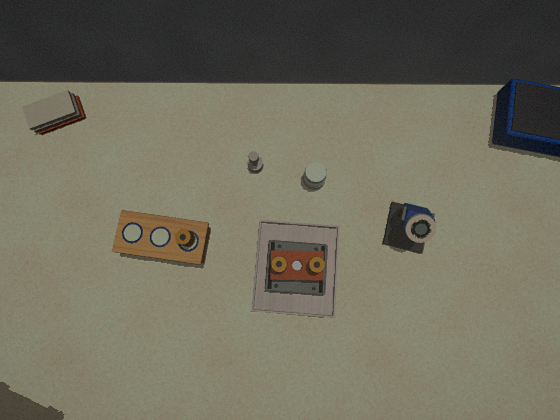

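View pics/scene0.png

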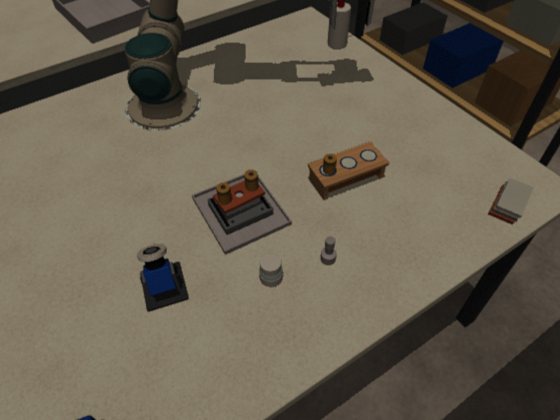

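The top view shows the shelf at about (160,237) with one weight on it, the slice hole at (297,266) with weights at (279,265) and (317,265), and the lens at (420,228). The scene view agrees with this. Next I'll take close wrist views.

```bash
cat > h.py <<'E'
from plant import r, gripper_to, inverse_kinematics, vision, models, telemetry
import numpy as np, cv2
from scipy.spatial.transform import Rotation as R
def quat(M): q=R.from_matrix(M).as_quat(); return np.r_[q[3],q[:3]]
def frame(z,y):
    z=np.array(z,float);z/=np.linalg.norm(z); y=np.array(y,float); y-=z*(y@z); y/=np.linalg.norm(y)
    return np.c_[np.cross(y,z),y,z]
def down(a): return quat(frame([0,0,-1],[np.cos(a),np.sin(a),0]))
def look(name,things):
    k=vision.get_calibration("wrist"); im=vision.snapshot("wrist"); cv2.imwrite(f"pics/{name}.png",im[:,:,::-1])
    np.savez(f"pics/{name}.npz",im=im,**k)
    for n in things: print(name,n,[(np.round(d["at"],4).tolist(),round(d["score"],2)) for d in models.mark_of(n,"wrist")][:4])
    return k,im
def rays(k,uv):
    q=k["orientation"]; M=R.from_quat([q[1],q[2],q[3],q[0]]).as_matrix()
    uv=np.atleast_2d(uv).astype(float)
    return np.c_[(uv[:,0]-k["cx"])/k["fx"],(uv[:,1]-k["cy"])/k["fy"],np.ones(len(uv))]@M.T
def toplane(k,uv,z):
    d=rays(k,uv); p=np.array(k["position"]); return p+d*((z-p[2])/d[:,2])[:,None]
def region(n,k,z):
    out=models.regions_of(n,"wrist")
    for o in out[:3]:
        m=o["pixels"].astype(np.uint8); c=max(cv2.findContours(m,0,1)[0],key=cv2.contourArea)
        if cv2.contourArea(c)<50: continue
        box=cv2.boxPoints(cv2.minAreaRect(c)); P=toplane(k,box,z)[:,:2]
        print(n,"reg",round(o["score"],2),box.round().tolist(),"ctr",P.mean(0).round(4),"edges",[(round(float(np.hypot(*e)),4),round(float(np.arctan2(e[1],e[0])),3)) for e in (P[1]-P[0],P[2]-P[1])])
E
python3 - <<'E'
from h import *
r.move_to([0.53,0.26,0.36],down(-0.15)); k,_=look("w_shelf",["shelf_spot0","weight_a"]); print(k["position"]); region("shelf",k,.06)
r.move_to([0.48,-0.015,0.36],down(0)); k,_=look("w_slice",["slice","weight_a","fixture"]); print(k["position"]); region("slice",k,.07)
r.move_to([0.50,-0.25,0.38],down(0)); k,_=look("w_cam",["lens","camera"]); print(k["position"]); region("camera",k,.0);region("lens",k,.115)
a=[cv2.resize(cv2.imread(f"pics/{n}.png"),(400,300)) for n in("w_shelf","w_slice","w_cam")]
cv2.imwrite("pics/m1.png",np.vstack([np.hstack(a[:2]),np.hstack([a[2],a[2]*0])]))
print(telemetry.current_t())
E
```

```text
w_shelf shelf_spot0 [([0.5703, 0.3338, 0.0576], 0.84), ([0.5594, 0.2751, 0.0619], 0.58), ([0.5538, 0.2147, 0.0628], 0.56)]
w_shelf weight_a [([0.4999, -0.053, 0.0701], 0.74), ([0.5585, 0.2177, 0.0536], 0.55), ([0.7345, 0.0838, 0.0006], 0.44)]
[0.54137626 0.33364056 0.51373197]
shelf reg 0.76 [[266.0, 225.0], [266.0, 99.0], [328.0, 99.0], [328.0, 225.0]] ctr [0.5644 0.2738] edges [(0.1881, 1.413), (0.088, -0.15)]
w_slice slice [([0.5044, -0.016, 0.0582], 0.81)]
w_slice weight_a [([0.5012, 0.0209, 0.0703], 0.85), ([0.4993, -0.0496, 0.07], 0.61), ([0.5552, 0.2185, 0.0538], 0.58)]
w_slice fixture [([0.5002, -0.017, -0.003], 0.91)]
[0.48118739 0.05922875 0.51427176]
slice reg 0.6 [[270.0, 142.0], [312.0, 142.0], [312.0, 214.0], [270.0, 214.0]] ctr [ 0.5044 -0.0155] edges [(0.0605, -0.001), (0.1079, -1.541)]
slice reg 0.21 [[423.0, 102.0], [467.0, 102.0], [467.0, 126.0], [423.0, 126.0]] ctr [0.72   0.0767] edges [(0.0613, -0.001), (0.0327, -1.411)]
w_cam lens [([0.5704, -0.2669, 0.1134], 0.55)]
w_cam camera [([0.5719, -0.2624, 0.0026], 0.9)]
[ 0.50095391 -0.17540031  0.53419096]
camera reg 0.96 [[293.0, 200.0], [309.0, 147.0], [367.0, 164.0], [350.0, 218.0]] ctr [ 0.5977 -0.2715] edges [(0.0993, 1.3), (0.1072, -0.285)]
lens reg 0.81 [[304.0, 205.0], [314.0, 164.0], [363.0, 176.0], [352.0, 217.0]] ctr [ 0.5829 -0.2625] edges [(0.0609, 1.356), (0.0703, -0.243)]
lens reg 0.71 [[206.0, 81.0], [211.0, -7.0], [344.0, 0.0], [339.0, 89.0]] ctr [ 0.5009 -0.072 ] edges [(0.1005, 1.453), (0.1611, -0.049)]
5.4583
```

View pics/m1.png

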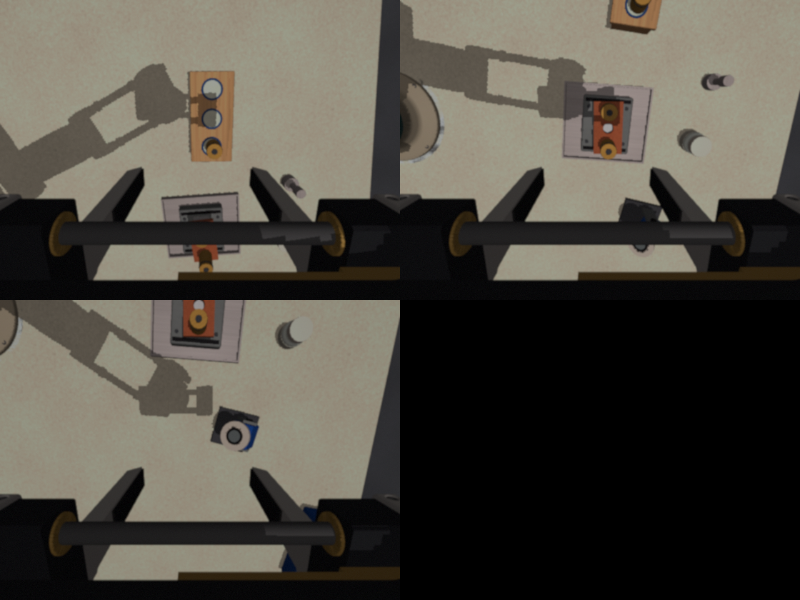

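The mosaic shows the shelf spots clear (top left), the slice with its two weights and the hole at about (607,128) (top right), and the inspection camera turned about -0.28 rad (bottom left). Now I'll move the weights.

```bash
cat > mv.py <<'E'
from h import *
def weight(src,dst):
    gripper_to(0.06,20)
    r.move_to([*src,0.2],down(0)); r.move_l([*src,0.104],vel=.12); gripper_to(0.02,20)
    print("open",telemetry.current_opening(),telemetry.current_finger_force())
    r.move_l([*src,0.125],vel=.05); r.move_l([*src,0.2],vel=.15)
    r.move_to([*dst,0.19],down(-.147)); r.move_l([*dst,0.105],vel=.1); r.hold(.2)
    g=r.move_l([*dst,0.088],vel=.015,guard=2.5)
    print("guard",g,telemetry.current_ee_pos(),telemetry.current_opening())
    gripper_to(0.06); r.move_l([*dst,0.2],vel=.15)
E
python3 - <<'E'
from mv import *
weight([.5023,.0216],[.5697,.3323])
weight([.5004,-.052],[.5609,.2729])
r.move_to([0.53,0.22,0.33],down(-0.147)); k,im=look("w_shelf2",["shelf_spot0","weight_a"]); print(k["position"])
r.move_to([0.49,-0.06,0.30],down(0)); k2,im2=look("w_slice2",["slice","fixture"]); region("slice",k2,.07); print(k2["position"])
cv2.imwrite("pics/m2.png",np.hstack([im[30:330,100:500],im2[30:330,100:500]])[:,:,::-1])
print(telemetry.current_t())
E
```

```text
open 0.03164037373347986 19.99991306103766
guard True [0.56964223 0.33224045 0.09438349] 0.03156072189075685
open 0.03137550411726077 19.9996981476761
guard True [0.56087358 0.27287799 0.09446974] 0.03156827491826292
w_shelf2 shelf_spot0 [([0.5519, 0.2121, 0.06], 0.71), ([0.564, 0.2751, 0.0618], 0.61), ([0.5558, 0.2178, 0.0574], 0.58), ([0.5607, 0.2738, 0.0575], 0.28)]
w_shelf2 weight_a [([0.5568, 0.215, 0.0549], 0.89), ([0.5594, 0.2731, 0.0582], 0.67), ([0.5649, 0.3312, 0.061], 0.57), ([0.5532, 0.2147, 0.0626], 0.42)]
[0.54180304 0.29293008 0.48245957]
w_slice2 slice [([0.5028, -0.0157, 0.0612], 0.86)]
w_slice2 fixture [([0.4993, -0.0154, -0.0022], 0.56)]
slice reg 0.96 [[262.0, 194.0], [262.0, 105.0], [311.0, 105.0], [311.0, 194.0]] ctr [ 0.5052 -0.0149] edges [(0.1099, 1.559), (0.0592, -0.001)]
[0.49133423 0.01424484 0.45404678]
25.9
```

View pics/m2.png

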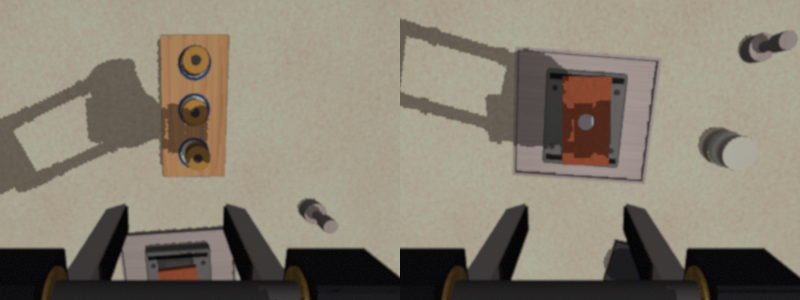

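The weights are centred on the spots, and the slice is clear at roughly yaw 0. Next I'll refine the slice yaw offline and look at the lens head-on.

```bash
python3 - <<'E'
from h import *
k=dict(np.load("pics/w_slice2.npz")); im=k["im"].astype(int)
m=((im[:,:,0]>1.7*im[:,:,2])&(im[:,:,0]>1.5*im[:,:,1])); m[300:]=0; m[:,:200]=0;m[:,400:]=0
n,l,s,c=cv2.connectedComponentsWithStats(m.astype(np.uint8)); i=1+s[1:,4].argmax(); v,u=np.where(l==i)
P=toplane(k,np.c_[u,v],.07)[:,:2].astype(np.float32); (ctr,sz,ang)=cv2.minAreaRect(P); w=np.cov(P.T); e=np.linalg.eigh(w)[1][:,1]
print("slice",s[i],ctr,sz,ang,"mean",P.mean(0),"yaw",np.arctan(-e[0]/e[1]))
a=-.28; L=np.array([.5731,-.2619,.115]); lx=np.array([np.cos(a)*.866,np.sin(a)*.866,.5]); lz=np.array([-.5*np.cos(a),-.5*np.sin(a),.866])
M=frame(-lz,lx); T=L+.36*lz-.075*M[:,0]+.155*M[:,2]; print(T)
r.move_to(T,quat(M)); k,im=look("w_lens",["lens","camera"]); print({x:k[x] for x in("position","orientation","fx","cx","cy")}); region("camera",k,.0); region("lens",k,.115)
print("lens px",[ (lambda d:(d[:2]/d[2]*k["fx"]+[k["cx"],k["cy"]]).round())(R.from_quat(np.roll(k["orientation"],-1)).as_matrix().T@(L+t*lz-k["position"])) for t in (0,.1)])
cv2.imwrite("pics/lens.png",im[:,:,::-1]); print(telemetry.current_t())
E
```

```text
slice [ 261  105   52   91 3994] (0.5043274760246277, -0.015549764037132263) (0.11082547903060913, 0.06230195611715317) 89.25589752197266 mean [ 0.50423586 -0.01330075] yaw -0.0020771906145924325
[ 0.45386678 -0.30565318  0.29252705]
w_lens lens [([0.5742, -0.2659, 0.1144], 0.91)]
w_lens camera [([0.5724, -0.262, -0.0002], 0.58)]
{'position': array([ 0.40159302, -0.21311052,  0.42631577]), 'orientation': array([ 0.15877011,  0.94391636, -0.16701068,  0.23647706]), 'fx': 302.077606089545, 'cx': 275.36755405992153, 'cy': 206.7077817907253}
camera reg 0.87 [[215.0, 93.0], [300.0, 89.0], [303.0, 155.0], [218.0, 158.0]] ctr [ 0.6158 -0.271 ] edges [(0.1419, -0.189), (0.1039, -1.768)]
lens reg 0.84 [[250.0, 99.0], [300.0, 99.0], [300.0, 151.0], [250.0, 151.0]] ctr [ 0.5755 -0.2615] edges [(0.065, -0.238), (0.0604, -1.827)]
lens px [array([274., 127.]), array([274., 126.])]
27.1333
```

View pics/lens.png

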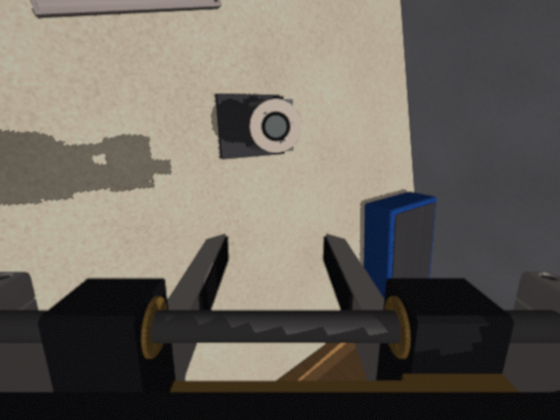

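The ring centre is at (275,126) against the predicted (274,127), so the lens position is good. The base plate corners at (216,94), (220,158) and (293,152) suggest a small yaw correction.

```bash
python3 - <<'E'
from h import *
k=dict(np.load("pics/w_lens.npz")); P=toplane(k,[[216.5,94],[220.5,158.5],[292,153]],.008)[:,:2]
for e in (P[0]-P[1],P[2]-P[1]): print(np.hypot(*e),np.arctan2(e[1],e[0]))
print(toplane(k,[[275,126]],.115))
k=dict(np.load("pics/w_cam.npz"));im=k["im"][130:230,270:390]; cv2.imwrite("pics/c.png",cv2.resize(im[:,:,::-1],None,fx=5,fy=5))
E
```

```text
0.08720769048420933 1.3067924021487032
0.12233662703652515 -0.25799582391441983
[[ 0.57391098 -0.26155203  0.115     ]]
```

View pics/c.png

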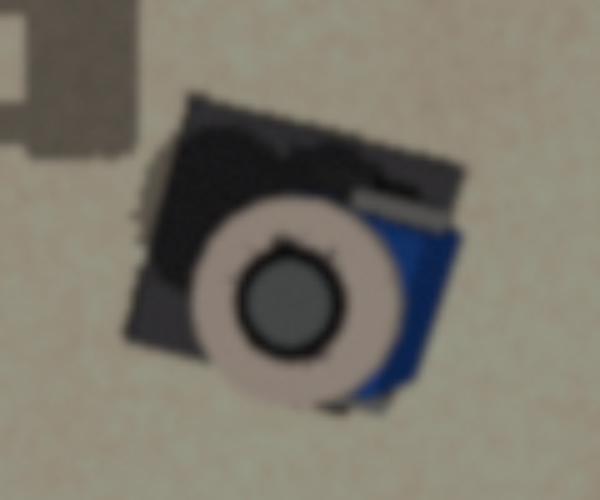

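From the crop, the base plate's top edge (192,95)→(465,168) and left edge (192,95)→(127,335) give yaw ≈ -0.262. Now I'll grasp and present the slice.

```bash
python3 - <<'E'
from h import *
r.move_l([.45,-.2,.32],vel=.2)
gripper_to(.084,35); S=[.503,-.0152]; q=down(-.01)
r.move_to([*S,.18],q); r.move_l([*S,.09],vel=.15); g=r.move_l([*S,.071],vel=.05,guard=6); print("down",g,telemetry.current_ee_pos())
gripper_to(.04,35); print(telemetry.current_opening(),telemetry.current_finger_force())
r.move_l([*S,.085],vel=.03); r.move_l([*S,.25],vel=.12); r.hold(.2)
print(telemetry.current_wrist_force(),telemetry.current_torque(),telemetry.current_opening())
a=-.262; L=np.array([.5738,-.2618,.115]); lx=np.array([np.cos(a)*.866,np.sin(a)*.866,.5]); lz=np.array([-.5*np.cos(a),-.5*np.sin(a),.866])
M=frame(-lz,lx); T=L+.111*lz
r.move_to(T+.12*lz,quat(M)); r.move_l(T,vel=.08); r.hold(.3)
print(T,telemetry.current_ee_pos(),telemetry.current_opening(),telemetry.current_finger_force(),telemetry.current_t())
im=[]
for c in("scene","top"):
    i=vision.snapshot(c); im.append(i); k=vision.get_calibration(c)
    for n in("slice","lens","weight_a"): print(c,n,[(np.round(d["at"],4).tolist(),round(d["score"],2)) for d in models.mark_of(n,c)][:4])
cv2.imwrite("pics/end.png",np.hstack([cv2.resize(im[0][180:340,80:240],(400,400)),cv2.resize(im[1][150:310,330:490],(400,400))])[:,:,::-1])
E
```

```text
down False [ 0.50286329 -0.01509896  0.07067618]
0.05925254412803226 35.00004708766937
[-0.52871138  0.15214842 -1.73215373] [-0.08030032  0.07678347 -0.00431934] 0.05976191783143839
[ 0.520194   -0.24742479  0.211126  ] [ 0.52017114 -0.24748466  0.21136698] 0.05980207167582332 34.999510645866394 36.35
scene slice [([0.529, -0.2472, 0.1996], 0.65), ([0.5731, -0.2645, -0.0015], 0.42)]
scene lens [([0.5765, -0.2603, 0.1136], 0.67), ([0.5049, -0.0159, -0.0028], 0.53)]
scene weight_a [([0.5587, 0.2118, 0.0589], 0.72), ([0.5589, 0.2711, 0.0581], 0.6), ([0.568, 0.3382, 0.0575], 0.56), ([0.5594, 0.2759, -0.0028], 0.37)]
top slice [([0.5226, -0.2456, 0.201], 0.75), ([0.5514, 0.2151, 0.0566], 0.51)]
top lens [([0.5701, -0.2606, 0.1111], 0.74)]
top weight_a [([0.5564, 0.2158, 0.0599], 0.8), ([0.5731, 0.3324, 0.0597], 0.79), ([0.5589, 0.2723, 0.0567], 0.63)]
```

View pics/end.png

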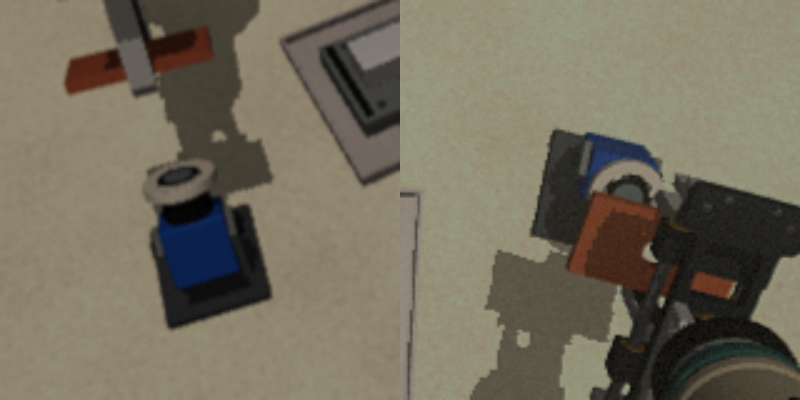

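Both views show the slice held in front of the lens. Its lower edge, (68,92)→(212,55), runs parallel to the camera base's front edge, so it is level. The networks put it within about 3 mm of the target, and the weights are in place.

```bash
python3 -c "
from h import *
r.hold(.5); print(r.sign_off(), telemetry.current_opening())"
```

```text
the job is handed in; nothing more can be done
the job is handed in; nothing more can be done
```

Job handed in: both weights stand released on shelf spots 1 and 2, and the gripper is holding the slice about 100 mm in front of the lens, level and within about 3 mm of the target by the camera networks; the judge's verdict was not shown.

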